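# Key the shell-painting spindle into the turntable hub and hold it home

## Task

Take the spindle with the orange scallop shell out of the wooden rack, put its shaft into the bore of the turntable's pulley hub and turn it until its key slips into the keyway, then push it fully home against the ejector spring, so that its flange sits on the hub. Finish while still holding it pressed down, ready for someone to tighten the locking screw: do not let go. Leave the other spindle, the pencil basket, the tub and the paint jar where they are.

Things in the scene. Friction and masses are not known exactly. Their poses are not given: they have to be found in the camera images.
- spindle: Spindle to fit, about 160 g, upright in the rack. Origin: centre of its shaft's lower end, z up. From the bottom: steel shaft 20 mm in diameter, 34 mm long, lowest 6 mm tapering to 12 mm at the tip; steel flange 48 mm in diameter, 34 to 39 mm; pale wooden grip, 39 to 89 mm; orange ribbed shell, 40 mm wide, up to 101.5 mm.
- grip (a point): On the spindle's axis, 68 mm above its lower end: a good height to grip. The grip is 30 x 30 mm square, its faces square to the spindle's x and y. A red stripe down its +x face and on the flange shows which side the key is on.
- key (a point): Lower outer end of the spindle's brass key (hidden in the rack at the start): on its +x side, 15 mm from the axis, 12 mm above the shaft's lower end. The key is 6 mm wide and runs up to the flange, 12 to 34 mm; the shaft's lowest 12 mm is plain and round and goes into the bore at any angle.
- shoulder (a point): On the spindle's axis at the underside of its flange, 34 mm above its lower end; axes as the spindle's. This face rests on the rack's top at the start, and must sit on the hub's rim at the end.
- turntable: Fixed grey round base, 184 mm in diameter, 30 mm high; origin at the centre of its underside. A black switch box on its +x side reaches 102 mm from the axis. On its centre stands the aluminium hub, which does not turn: a pulley 84 mm in diameter from 30 to 52 mm above the table, then a collar about 62 mm in diameter up to its rim at 90 mm.
- mouth (a point): Centre of the bore's mouth on the hub's rim, 90 mm above the table, axes as the base's. Vertical bore 23 mm in diameter, 38 mm deep, with one keyway, 9.2 mm wide, out to 17 mm from the axis, open at the top, marked by a short red line on the rim. While the key rides on the rim the shoulder is 22 mm above it; it drops when the key finds the keyway (play about 0.12 rad either way).
- index (a point): White index line on the base's top, on its +x side, 66 mm from the axis. The keyway's own direction is not read out: it differs each time, within 0.5 rad either side of the direction from the axis to this line (the base's +x). Look for it, or feel for it by turning the spindle with its key pressed on the rim at some 5 N.
- ejector (a joint): Brass spring pin inside the bore, in m pressed down: 0 = up (its top 20 mm below the rim), 0.014 = where the spindle is fully home. It pushes up with 3 N at first contact and 8.6 N at 0.014, enough to lift the spindle again when let go.
- rack: Fixed wooden block 220 x 75 x 50 mm high, origin at the centre of its underside, long side along its x. Two round through holes, 34 mm in diameter, at x = -60 and +60 mm hold the two spindles, in either order; their flanges rest on its top.
- spare: The other spindle, to be left: as tall as the first, blue square grip, brown snail shell on top, origin at the lower end of its shaft.
- basket: Red plastic basket of pencils, 110 x 180 x 65 mm high, origin at the centre of its underside; to be left.
- tub: Clear plastic tub, 150 mm in diameter, 110 mm high, origin at the centre of its underside; to be left.
- jar: Yellow paint jar with a white lid, 52 mm in diameter, 75 mm high, origin at the centre of its underside; to be left.
Not all that is in view belongs to the job. Several things look just like the turntable: the one meant starts farthest from the robot's base.

How it is judged:
By the outcome, as a careful person would: the job done as asked, in the order asked, and still so for the second after the job is handed in, while the arm keeps its last pose, push and grip.
It also fails if it takes over 51 s, if anything falls off the work surface, if the arm or the gripper's body presses on something with over 40 N, if the wrist force passes 120 N, or if a joint passes its speed limit or range.

## Robot

A 6-joint arm with a two-finger parallel gripper is mounted at the origin on the work surface. World frame = base frame: x ahead of the robot, y to its left, z up, the work surface at z = 0. Lengths are in m, angles in rad, forces in N, time in s.
With the tool pointing down it reaches from about 0.375 to 0.975 m from the base axis. Payload 3.8 kg.
Tool frame: the origin (TCP) lies on the centre line of the jaws, within the pads' length; the fingertips stand 8 mm ahead of it and the grasp point (between the pads) lies 11 mm behind it; z points along the fingers, y is the direction in which the jaws open and shut (so a half turn about z gives the same grasp; the last joint's range is limited). The gripper opens to 85 mm and grips with 20 to 120 N. Pads are 22 mm wide; open, the fingers measure 114 mm over their backs; the gripper's body (76 mm by 85 mm) begins 54 mm behind the grasp point. The pads swing forward as they close: fully open they stand 13 mm farther back than shut.
Start: joints at [-1.219, 0.264, 1.604, -0, 1.274, -0.037], TCP at [0.256, -0.625, 0.239] pointing down, gripper open.
Joint ranges: [-2.63, 2.63], [-0.94, 2.18], [0.31, 2.57], [-1.31, 4.45], [0, 2.66], [-2.55, 2.55]. Speed limits (rad/s): [2.57, 2.57, 3.14, 3.14, 3.14, 3.14].

## Interface

Orientations are given as a rotation vector (axis times angle).
In Python, from workcell import * gives the robot as it stands.
- The arm moves only by the tool play_rows, never from a script. Its arguments are lists of equal length, an entry for each row: "slide": the shift along the tool's x, y, z in cm, a list of three; "delta_rot": the turn, a rotation vector about the tool's x, y, z in rad, a list of three. In form: {"slide": [[x, y, z], ...], "delta_rot": [[wx, wy, wz], ...]}. A call has 1 to 12 rows; each row is the pose to reach, as a shift and turn from the pose measured when the call began, along the tool's axes at that moment; what a row does not reach only later rows make up. A row lasts 1/12 s, in which the tool goes at most 41.7 mm and 7.16 degrees, less where a joint would pass 70% of its speed; a pose out of reach is approached as far as the arm can. A call with a gripper value outside its range is refused whole. "hand" is the opening, from 0 (shut) to 1 (fully open), set as the call begins (left out, the last holds). The fingers move at their own pace and stop on an object; "force" is the grip in N (left out, the last holds). Time passes only in rows, so rows that repeat a pose let the fingers close. It gives the time, the measured TCP pose, the force and the opening at its end, in the units of the state.
- read_state(): the state, without advancing time (a new reading comes with each control period).
- read_camera(name): name is "side" or "top" or "wrist"; returns a dict with "image" (400x640x3 uint8, red, green, blue), "depth" (400x640 float32, m along the optical axis (not along the pixel's ray), 0 where there is no reading), "fovy" (degrees; the focal length in pixels is half the picture's height over the tangent of half this angle, whatever the lens; pixels are square), "cx", "cy" (the principal point, pixels), "world_from_camera" (4x4, takes a point from camera to world coordinates); the wrist camera has in their place "hand_eye" (4x4, takes a point from camera to tool coordinates, whose origin is the TCP and whose axes are the flange's). Camera axes: x right, y up, looking along -z (the intrinsics and any distortion apply to the point x, -y, -z); pixel columns grow to the right and rows downward; lengths in m; the calibration is good to about 2 mm. A picture is of the moment at which its call begins: read the wrist's pose just before it.
- finish_job(): hands the job in, once; it reports no verdict.
Trained networks look in a picture, given as the dict that the camera call returned (one of the last four; its "shot" number tells which), for a name from the list of things; names that differ only in an ending like _2 or _b are one class to them, and where a whole thing is asked for, a point or a joint stands for the part that bears it (a point fixed in the world has none). Each returns a list of dicts, best first, with "conf" (0 to 1); they miss things now and then, are a little off and sometimes report something else, mostly with a low value. They report only what shows in the picture. A call takes as long as a camera call. They do not tell look-alikes from the thing itself.
- spot_in(target, picture): "bbox" ([centre column, centre row, width, height] in pixels, round what is visible of it).
- landmark_of(target, picture): "at" ([column, row] in pixels: a listed point, or the origin of a listed thing).
The state is a dict: "time": time; "q": joint angles; "joint_vel": joint speeds; "joint_torque": joint torques, N m; "tool_pos": TCP position; "tcp_rot": TCP orientation; "wrist_force": force on the tool from outside, world axes, zero at the start; "torque": the same for the moment, N m; "width": opening from 0.0 (shut) to 1.0 (fully open).
Only numpy, scipy, OpenCV 4.12 (cv2) and the standard library are available. Lean on these libraries where they do the work, as an engineer would, in place of code of your own. Each camera call takes 0.05 s, during which the arm holds its last target.

## Working session

There is one attempt and no reset: what is moved stays moved. The work goes in short steps, Python scripts to look and compute and a tool call to move; the robot and the scene stay as the last step left them, time stands still between calls to the robot, and variables do not carry over. Pictures are saved under pics/ and viewed, and the job is handed in when it is done.

Besides the shell and the picture viewer there is one more tool, called after "Request:" by a JSON object that holds its "op" and its "data", one argument or row to a line. play_rows: Moves the arm, as the interface text tells. Its arguments: {"type":"object","properties":{"slide":{"type":"array"},"delta_rot":{"type":"array"},"hand":{"type":"number"},"force":{"type":"number"}},"required":["slide","delta_rot"]}

```bash
ls; mkdir -p pics
cat > h.py <<'E'
from workcell import *
import numpy as np, cv2
from scipy.spatial.transform import Rotation as R
def save(p,name,crop=None,scale=1):
    im=p["image"][:,:,::-1]
    if crop: c0,c1,r0,r1=crop; im=im[r0:r1,c0:c1]
    if scale!=1: im=cv2.resize(im,None,fx=scale,fy=scale,interpolation=cv2.INTER_CUBIC)
    cv2.imwrite("pics/"+name,im)
def f(p): return p["image"].shape[0]/2/np.tan(np.radians(p["fovy"])/2)
E
python3 - <<'E'
from h import *
s=read_state(); print(s)
for n in ("side","top","wrist"):
    p=read_camera(n); save(p,n+"0.png"); print(n,{k:v for k,v in p.items() if k not in("image","depth")})
    for t in ("spindle","turntable","rack","spare","basket","tub","jar"):
        print(t,[(np.round(d["bbox"]).tolist(),round(d["conf"],2)) for d in spot_in(t,p)][:5],[(np.round(d["at"]).tolist(),round(d["conf"],2)) for d in landmark_of(t,p)][:5])
E
```

```text
pics
{'time': 0.0, 'q': array([-1.21892324e+00,  2.64776772e-01,  1.60540230e+00,  1.14585034e-05,
        1.27367162e+00, -3.69184221e-02]), 'joint_vel': array([-1.61593580e-03, -7.21851340e-05,  6.98083391e-04, -3.42297957e-04,
        1.08199989e-03, -1.59037985e-03]), 'joint_torque': array([-7.56523787e-04, -5.15110803e+01, -3.67308176e+01, -9.91683987e-05,
        1.28576151e-02,  7.13481860e-07]), 'tool_pos': array([ 0.25561512, -0.62395285,  0.23793079]), 'tcp_rot': array([-3.08023061e+00, -6.06436774e-01,  5.38879840e-04]), 'wrist_force': array([ 0.1233511 ,  0.41205955, -0.35590842]), 'torque': array([0.03545378, 0.01304682, 0.0390266 ]), 'width': 0.996293947583821}
side {'fovy': 56.75727602578244, 'cx': 319.0334738206668, 'cy': 196.1394952035242, 'world_from_camera': array([[ 0.99236642,  0.10275277, -0.06819642,  0.44771346],
       [-0.12269455,  0.766796  , -0.63005551, -0.62668667],
       [-0.01244721,  0.63361326,  0.7735498 ,  0.79893932],
       [ 0.        ,  0.        ,  0.        ,  1.        ]]), 'shot': 1}
spindle [([310.0, 249.0, 23.0, 35.0], 0.94)] [([308.0, 
[... 1677 characters left out ...]
 63.0, 52.0], 0.72)] [([455.0, 176.0], 0.81)]
jar [([186.0, 189.0, 27.0, 19.0], 0.54)] [([189.0, 191.0], 0.73)]
wrist {'fovy': 60.93922424187477, 'cx': 319.5148949375318, 'cy': 202.78228016880055, 'hand_eye': array([[-7.35111242e-04,  9.45324860e-01,  3.26129373e-01,
         8.28452322e-02],
       [ 9.99999667e-01,  8.10181256e-04, -9.43597499e-05,
         1.99296932e-04],
       [-3.53424523e-04,  3.26129195e-01, -9.45325141e-01,
        -1.33606818e-01],
       [ 0.00000000e+00,  0.00000000e+00,  0.00000000e+00,
         1.00000000e+00]]), 'shot': 3}
spindle [] []
turntable [([51.0, 85.0, 98.0, 171.0], 0.65)] [([15.0, 87.0], 0.68)]
rack [] []
spare [] []
basket [] []
tub [] []
jar [] []
```

View pics/side0.png

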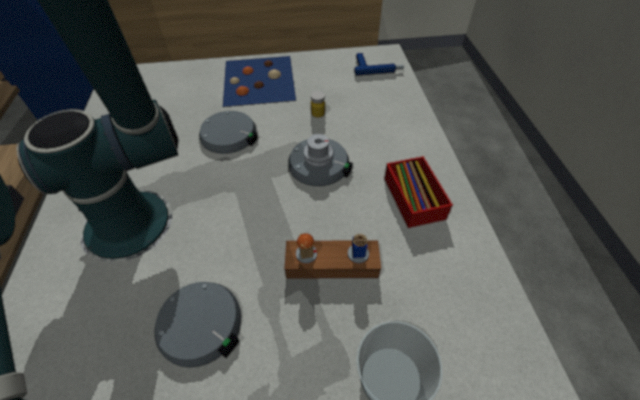

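View pics/top0.png

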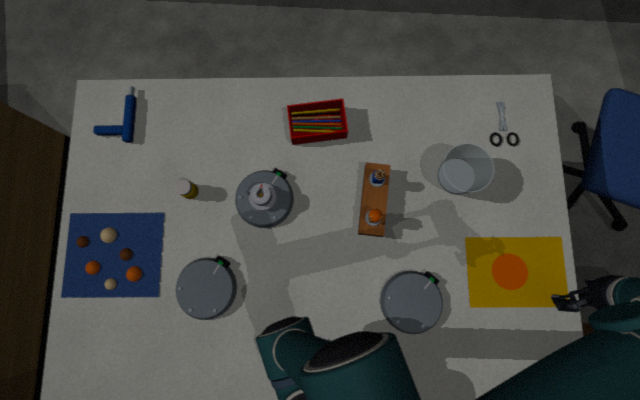

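The side view shows the orange-shell spindle at (306,250) and the spare at (358,248). The hubbed turntable is at (319,160); the top view has it at (263,198), with the other two being hubless look-alikes nearer the base. Next I'll measure in 3D.

```bash
cat >> h.py <<'E'
def W(p,c,r,z=None,d=None,T=None):
    "pixel to world: by depth, or on plane z"
    T=p.get("world_from_camera") if T is None else T
    F=f(p); v=np.array([(c-p["cx"])/F,-(r-p["cy"])/F,-1.0])
    if z is None:
        if d is None: d=np.median(p["depth"][int(r)-1:int(r)+2,int(c)-1:int(c)+2])
        return T[:3,:3]@(v*d)+T[:3,3]
    w=T[:3,:3]@v; k=(z-T[2,3])/w[2]; return T[:3,3]+k*w
def cloud(p,T=None):
    T=p.get("world_from_camera") if T is None else T
    F=f(p); r,c=np.mgrid[:400,:640]; d=p["depth"]
    P=np.stack([(c-p["cx"])/F*d,-(r-p["cy"])/F*d,-d],-1)@T[:3,:3].T+T[:3,3]
    P[d<=0]=np.nan; return P
E
python3 - <<'E'
from h import *
for n in("top","side"):
    p=read_camera(n); P=cloud(p); im=p["image"]
    save(p,n+"1.png",(220,430,130,250) if n=="top" else (260,400,110,290),3.5 if n=="top" else 3)
    H=P[...,2]
    def rep(nm,m):
        Q=P[m]; 
        if len(Q)>3:print(n,nm,len(Q),"med",np.round(np.nanmedian(Q,0),4),"mid",np.round((np.nanmin(Q,0)+np.nanmax(Q,0))/2,4), "min",np.round(np.nanmin(Q,0),3),"max",np.round(np.nanmax(Q,0),3))
    for t in("spindle","spare","rack","turntable"):
        for d in spot_in(t,p)[:3]:
            c,r,w,h=d["bbox"]; m=np.zeros((400,640),bool); m[int(r-h/2)-4:int(r+h/2)+4,int(c-w/2)-4:int(c+w/2)+4]=1
            print(t,np.round(d["bbox"]),d["conf"])
            rep("all>.02",m&(H>.02)); rep("45-60",m&(H>.043)&(H<.06)); rep("80-100",m&(H>.08)&(H<.1)); rep(">.1",m&(H>.1))
E
```

```text
spindle [375. 218.  18.  19.] 0.79
top all>.02 644 med [ 0.4614 -0.181   0.0515] mid [ 0.4651 -0.1866  0.083 ] min [ 0.425 -0.224  0.044] max [ 0.505 -0.149  0.122]
top 45-60 478 med [ 0.4614 -0.1812  0.0504] mid [ 0.4651 -0.1866  0.0515] min [ 0.425 -0.224  0.044] max [ 0.505 -0.149  0.059]
top 80-100 5 med [ 0.4484 -0.1699  0.0912] mid [ 0.4607 -0.1709  0.0901] min [ 0.447 -0.175  0.085] max [ 0.474 -0.167  0.095]
top >.1 149 med [ 0.4618 -0.1813  0.1141] mid [ 0.4626 -0.1834  0.1128] min [ 0.445 -0.202  0.103] max [ 0.48  -0.165  0.122]
spare [377. 175.  15.  13.] 0.51
top all>.02 480 med [ 0.5887 -0.1913  0.0524] mid [ 0.5974 -0.1968  0.0736] min [ 0.564 -0.232  0.025] max [ 0.63  -0.162  0.122]
top 45-60 318 med [ 0.6033 -0.1852  0.0504] mid [ 0.5974 -0.1968  0.0523] min [ 0.564 -0.232  0.045] max [ 0.63  -0.162  0.06 ]
top 80-100 22 med [ 0.5678 -0.1929  0.088 ] mid [ 0.5807 -0.1975  0.0899] min [ 0.567 -0.212  0.081] max [ 0.595 -0.183  0.099]
top >.1 114 med [ 0.5803 -0.1963  0.1134] mid [ 0.5824 -0.1985  0.1111] min [ 0.566 -0.214  0.1  ] max [ 0.598 -0.183  0.122]
rack [374
[... 3880 characters left out ...]
62.  65.  49.] 0.82
side all>.02 2133 med [0.5309 0.1239 0.0307] mid [0.5374 0.1436 0.0564] min [0.445 0.06  0.02 ] max [0.63  0.227 0.093]
side 45-60 223 med [0.5305 0.1261 0.0519] mid [0.5321 0.1404 0.0525] min [0.491 0.106 0.045] max [0.573 0.175 0.06 ]
side 80-100 287 med [0.532  0.1455 0.0891] mid [0.5319 0.1508 0.0865] min [0.503 0.118 0.08 ] max [0.561 0.183 0.093]
turntable [199. 326.  89.  88.] 0.75
side all>.02 5381 med [ 0.2188 -0.3083  0.0293] mid [ 0.2158 -0.2989  0.0276] min [ 0.128 -0.385  0.02 ] max [ 0.304 -0.213  0.035]
turntable [230. 133.  57.  44.] 0.65
side all>.02 1667 med [0.2615 0.3072 0.0295] mid [0.2635 0.3173 0.0277] min [0.173 0.23  0.02 ] max [0.354 0.404 0.035]
```

```bash
ls pics
```

```text
side0.png
side1.png
top0.png
top1.png
wrist0.png
```

View images.

View pics/side1.png

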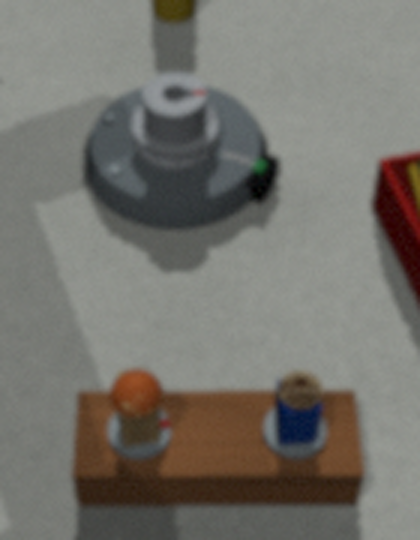

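View pics/top1.png

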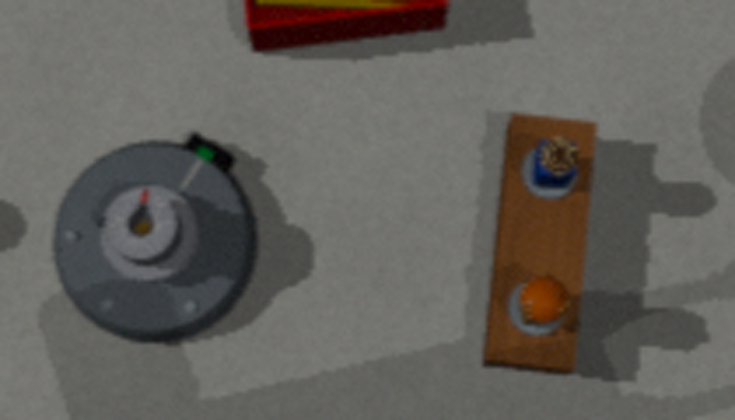

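The hub's red mark shows at crop (145,195) in the top view. The spindle's red flange stripe is at crop (167,425) in the side view, on its +x world side. I'll measure both angles.

Run:
```python
from h import *
for n in("top","side"):
    p=read_camera(n); im=p["image"].astype(int); P=cloud(p)
    for nm,c0,zz,rad in(("hub",(.5315,.152),.09,.04),("sp",(.4635,-.187),.055,.035)):
        red=(im[...,0]-np.maximum(im[...,1],im[...,2]))
        m=(np.hypot(P[...,0]-c0[0],P[...,1]-c0[1])<rad)&(np.abs(P[...,2]-zz)<.012)
        r,c=np.where(m)
        v=red[m]; i=np.argsort(-v)[:14]
        print(n,nm)
        for k in i:
            q=W(p,c[k],r[k],zz); print(c[k],r[k],v[k],im[r[k],c[k]],np.round(P[r[k],c[k]],4),np.round(np.degrees(np.arctan2(q[1]-c0[1],q[0]-c0[0])),0))
# closeups
p=read_camera("side"); save(p,"side2.png",(285,345,225,275),10)
p=read_camera("top"); save(p,"top2.png",(240,290,170,220),11)
```

```text
top hub
261 185 60 [111  51  49] [0.5564 0.1494 0.0914] -5.0
261 186 58 [113  55  55] [0.5529 0.1489 0.0937] -6.0
261 187 51 [106  55  55] [0.5503 0.1491 0.092 ] -8.0
260 187 44 [107  63  63] [0.551  0.1526 0.0887] 1.0
260 186 36 [117  80  81] [0.5536 0.1524 0.0907] 1.0
260 185 31 [114  81  83] [0.5568 0.1525 0.0901] 1.0
261 184 29 [104  73  75] [0.56   0.1498 0.089 ] -5.0
262 185 27 [110  81  83] [0.5566 0.1465 0.0906] -12.0
262 186 18 [110  87  92] [0.5544 0.1471 0.0867] -14.0
262 184 14 [102  86  88] [0.5595 0.1465 0.0913] -11.0
262 187 14 [104  86  90] [0.5509 0.1467 0.0888] -16.0
260 188 10 [66 56 55] [0.5486 0.1531 0.0857] 1.0
260 184 8 [107  96  99] [0.5602 0.1529 0.0883] 1.0
259 187 8 [106  94  98] [0.5505 0.1552 0.091 ] 10.0
top sp
374 207 40 [98 58 29] [ 0.4952 -0.1875  0.0495] 1.0
375 206 39 [99 60 29] [ 0.4978 -0.1902  0.0522] -5.0
383 211 39 [96 57 26] [ 0.4826 -0.214   0.0508] -55.0
383 210 39 [96 57 25] [ 0.4852 -0.2136  0.0539] -51.0
379 207 39 [98 59 31] [ 0.4947 -0.2022  0.0518] -26.0
375 207 39 [97 58 24] [ 0.4955 -0.1907  0.0475] -5.0
378 207 39 [96 57 27] [ 0.495
[... 1245 characters left out ...]
0.1821  0.0542] 12.0
315 250 55 [107  52  46] [ 0.4841 -0.1815  0.0576] 19.0
316 251 50 [106  56  45] [ 0.4862 -0.1827  0.0547] 10.0
314 250 49 [103  54  50] [ 0.4819 -0.1793  0.0546] 22.0
316 250 47 [101  54  41] [ 0.4866 -0.179   0.0529] 16.0
318 261 40 [119  79  52] [ 0.4878 -0.2075  0.0514] -43.0
318 262 39 [117  78  50] [ 0.4876 -0.2083  0.0483] -46.0
317 262 39 [113  74  47] [ 0.4853 -0.2092  0.0504] -49.0
320 261 39 [115  76  48] [ 0.4925 -0.2066  0.0488] -39.0
320 255 39 [116  77  46] [ 0.4944 -0.1912  0.0491] -14.0
319 260 39 [119  80  52] [ 0.4905 -0.2041  0.0495] -37.0
318 259 39 [116  77  49] [ 0.4886 -0.2006  0.0484] -35.0
319 258 39 [112  73  45] [ 0.4911 -0.1996  0.0507] -29.0
```

View pics/side2.png

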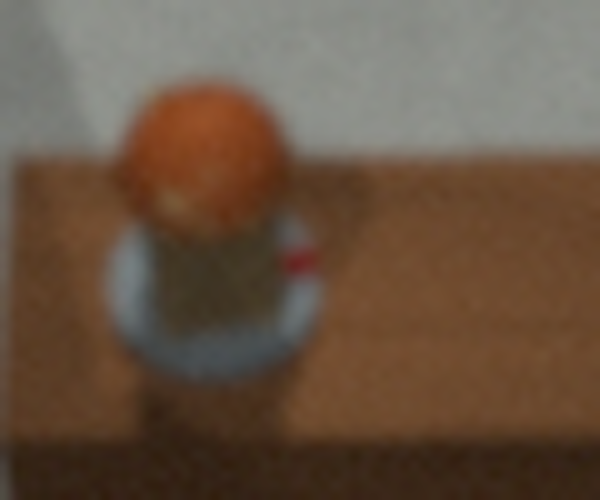

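View pics/top2.png

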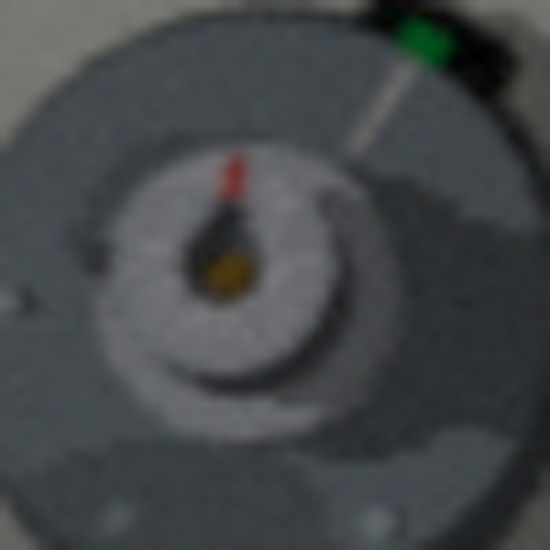

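```bash
cat >> h.py <<'E'
def goal(pos,yaw):
    "slide (cm), delta_rot to put TCP at pos pointing straight down, tool x at yaw"
    s=read_state(); R0=R.from_rotvec(s["tcp_rot"])
    c,n=np.cos(yaw),np.sin(yaw)
    Rt=R.from_matrix(np.array([[c,n,0],[n,-c,0],[0,0,-1]]))
    print("t",round(s["time"],2),"at",np.round(s["tool_pos"],4),"q6",round(s["q"][5],2),"slide cm",np.round(R0.inv().apply(np.array(pos)-s["tool_pos"])*100,2),"rot",np.round((R0.inv()*Rt).as_rotvec(),3))
def wristT():
    s=read_state(); T=np.eye(4); T[:3,:3]=R.from_rotvec(s["tcp_rot"]).as_matrix(); T[:3,3]=s["tool_pos"]
    p=read_camera("wrist"); return p,T@p["hand_eye"],s
E
python3 -c "
from h import *
goal([.4635,-.187,.21],np.radians(12))"
```

```text
t 2.95 at [ 0.2559 -0.6246  0.2393] q6 -0.04 slide cm [ 35.8  -32.63   2.93] rot [-0.    -0.     0.179]
```

Request:
{"op": "play_rows", "data": {
  "slide": [
    [3.3, -3.0, 0.3],
    [6.6, -6.0, 0.6],
    [9.9, -9.0, 0.9],
    [13.2, -12.0, 1.2],
    [16.5, -15.0, 1.5],
    [19.8, -18.0, 1.8],
    [23.1, -21.0, 2.1],
    [26.4, -24.0, 2.4],
    [29.5, -26.9, 2.6],
    [32.4, -29.5, 2.8],
    [34.6, -31.5, 2.9],
    [35.8, -32.6, 2.9]
  ],
  "delta_rot": [
    [0, 0, 0.02],
    [0, 0, 0.04],
    [0, 0, 0.05],
    [0, 0, 0.07],
    [0, 0, 0.09],
    [0, 0, 0.1],
    [0, 0, 0.12],
    [0, 0, 0.14],
    [0, 0, 0.15],
    [0, 0, 0.17],
    [0, 0, 0.18],
    [0, 0, 0.18]
  ]
}}

```text
time: 3.95
tool_pos: [0.4644, -0.1839, 0.2103]
tcp_rot: [-3.123, -0.329, -0.001]
wrist_force: [0.4, 0.5, 0.5]
width: 0.998
```

```bash
python3 -c "
from h import *
goal([.4635,-.187,.21],np.radians(12))"
```

```text
t 3.95 at [ 0.4644 -0.1839  0.2103] q6 0.93 slide cm [-0.15  0.28  0.03] rot [-0.001 -0.001  0.   ]
```

Run:
```python
from h import *
p,T,s=wristT(); save(p,"w1.png")
P=cloud(p,T); print(s["tool_pos"],s["tcp_rot"])
m=(P[...,2]>.105)&(P[...,2]<.13)&(np.hypot(P[...,0]-.4635,P[...,1]+.187)<.035)
Q=P[m]; print("shell",len(Q),np.nanmin(Q,0),np.nanmax(Q,0)); top=Q[Q[:,2]>np.nanpercentile(Q[:,2],90)]; print(top.mean(0))
m=(P[...,2]>.052)&(P[...,2]<.058)&(np.hypot(P[...,0]-.4635,P[...,1]+.187)<.035)
Q=P[m]
A=np.c_[2*Q[:,:2],np.ones(len(Q))]
print("flange",len(Q),Q.min(0),Q.max(0))
im=p["image"].astype(int); red=im[...,0]-np.maximum(im[...,1],im[...,2])
m=(np.hypot(P[...,0]-.4635,P[...,1]+.187)<.035)&(im[...,1]<im[...,0]*.5)&(np.abs(im[...,1]-im[...,2])<15)&(red>30)
print(m.sum()); Q=P[m]; r,c=np.where(m)
for k in range(0,len(r),max(1,len(r)//25)): print(c[k],r[k],np.round(Q[k],4))
```

```text
[ 0.46436028 -0.18392906  0.21028121] [-3.12332196e+00 -3.28741214e-01 -1.20184671e-03]
shell 2084 [ 0.44228798 -0.20431661  0.10501249] [ 0.48124956 -0.16388724  0.11795414]
[ 0.46140358 -0.184237    0.11660721]
flange 668 [ 0.44938204 -0.20799635  0.05204201] [ 0.48478849 -0.16029481  0.05796736]
160
318 163 [ 0.4837 -0.1788  0.0559]
324 163 [ 0.4844 -0.184   0.0541]
322 164 [ 0.4832 -0.1825  0.0544]
320 165 [ 0.4821 -0.1809  0.0551]
318 166 [ 0.4808 -0.1794  0.0546]
324 166 [ 0.4818 -0.1845  0.0544]
322 167 [ 0.4806 -0.183   0.0543]
320 168 [ 0.4796 -0.1815  0.0552]
317 169 [ 0.4776 -0.1792  0.0528]
323 169 [ 0.4791 -0.1842  0.0546]
320 170 [ 0.4776 -0.1819  0.0542]
318 171 [ 0.4763 -0.1804  0.0541]
324 171 [ 0.4774 -0.1855  0.054 ]
322 172 [ 0.4763 -0.1839  0.0547]
320 173 [ 0.4761 -0.1822  0.059 ]
318 174 [ 0.476  -0.1805  0.0635]
324 174 [ 0.4762 -0.1857  0.0597]
322 175 [ 0.4762 -0.1839  0.0648]
320 176 [ 0.476  -0.1822  0.0687]
318 177 [ 0.4759 -0.1806  0.073 ]
324 177 [ 0.4765 -0.1855  0.0714]
322 178 [ 0.4765 -0.1838  0.0759]
320 179 [ 0.4762 -0.1822  0.0794]
318 180 [ 0.4761 -0.1806  0.083 ]
324 180 [ 0.4764 -0.1854  0.0805]
322 181 [ 0.4758 -0.1839  0.0824]
319 182 [ 0.4761 -0.1814  0.0886]
```

View pics/w1.png

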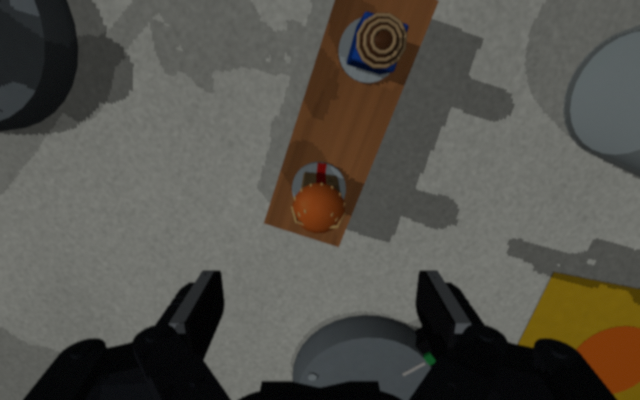

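The wrist view shows the stripe running up at (321,163–182) above the shell at (318,207), nearly square to the tool. I'll fit the grip face to get its yaw.

Run:
```python
from h import *
p,T,s=wristT(); P=cloud(p,T); im=p["image"].astype(int)
d=np.hypot(P[...,0]-.462,P[...,1]+.185)
m=(P[...,2]>.06)&(P[...,2]<.092)&(d<.024)&(P[...,0]>.47)
Q=P[m]; 
for _ in range(3):
    a=np.polyfit(Q[:,1],Q[:,0],1); e=Q[:,0]-np.polyval(a,Q[:,1]); Q=Q[np.abs(e)<.0015]
print("face",len(Q),a,"yaw deg",np.degrees(np.arctan(-a[0])),Q.min(0),Q.max(0),Q.mean(0))
red=im[...,0]-np.maximum(im[...,1],im[...,2])
m=(d<.026)&(im[...,1]<im[...,0]*.5)&(np.abs(im[...,1]-im[...,2])<15)&(red>30)&(P[...,0]>.47)
Q=P[m]; print("stripe mean",Q.mean(0)); 
F=Q[Q[:,2]<.057]; c=np.polyfit(F[:,0],F[:,1],1); print("flange stripe",F.mean(0),len(F))
r,c=np.where(m)
# per-row center line
L=np.array([[*W(p,c[r==k].mean(),k,z=.055,T=T)[:2],(r==k).sum()] for k in np.unique(r) if k<172]); print(L)
a=np.polyfit(L[:,0],L[:,1],1); print(np.degrees(np.arctan(a[0])))
G=Q[Q[:,2]>.06]; print("grip stripe",G.mean(0))
goal([.4625,-.1855,.074],np.radians(12))
```

```text
face 346 [-0.08870695  0.45953243] yaw deg 5.069265222025985 [ 0.47317248 -0.1975549   0.06015706] [ 0.47709716 -0.16818757  0.09192631] [ 0.47571415 -0.18241768  0.0764027 ]
stripe mean [ 0.47813554 -0.18256774  0.06443326]
flange stripe [ 0.48010442 -0.18253693  0.05451949] 79
[[ 0.48423176 -0.18024658  3.        ]
 [ 0.48364244 -0.18170553  8.        ]
 [ 0.48286974 -0.18231897  9.        ]
 [ 0.48191311 -0.18208447  8.        ]
 [ 0.48104593 -0.18227449  8.        ]
 [ 0.48017705 -0.18246489  8.        ]
 [ 0.47930648 -0.18265565  8.        ]]
19.517312715038475
grip stripe [ 0.47619762 -0.18262063  0.07572055]
t 4.05 at [ 0.4648 -0.1837  0.2104] q6 0.93 slide cm [-0.28  0.14 13.64] rot [-0.001 -0.001  0.004]
```

```bash
python3 -c "
from h import *
goal([.462,-.1845,.074],np.radians(7))"
```

```text
t 4.05 at [ 0.4648 -0.1837  0.2104] q6 0.93 slide cm [-0.31  0.03 13.64] rot [-0.001 -0.001  0.092]
```

Request:
{"op": "play_rows", "data": {
  "slide": [
    [-0.2, 0.0, 1.5],
    [-0.3, 0.0, 4.0],
    [-0.3, 0.0, 6.5],
    [-0.3, 0.0, 9.0],
    [-0.3, 0.0, 11.0],
    [-0.3, 0.0, 12.5],
    [-0.3, 0.0, 13.4],
    [-0.3, 0.0, 13.6],
    [-0.3, 0.0, 13.6],
    [-0.3, 0.0, 13.6]
  ],
  "delta_rot": [
    [0, 0, 0.04],
    [0, 0, 0.09],
    [0, 0, 0.09],
    [0, 0, 0.09],
    [0, 0, 0.09],
    [0, 0, 0.09],
    [0, 0, 0.09],
    [0, 0, 0.09],
    [0, 0, 0.09],
    [0, 0, 0.09]
  ]
}}

```text
time: 4.88
tool_pos: [0.4627, -0.1849, 0.0754]
tcp_rot: [-3.135, -0.194, -0.004]
wrist_force: [0.7, 0.1, 0.7]
width: 1.0
```

Run:
```python
from h import *
p,T,s=wristT(); save(p,"w2.png"); goal([.462,-.1845,.074],np.radians(7))
```

```text
t 4.93 at [ 0.463  -0.185   0.0757] q6 1.02 slide cm [-0.1  -0.06  0.17] rot [ 0.    -0.003  0.001]
```

View pics/w2.png

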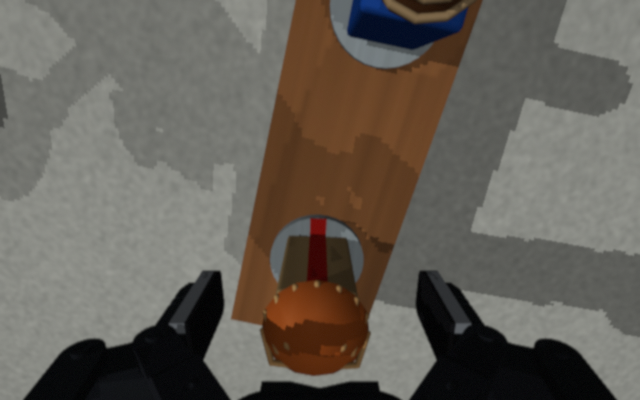

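The spindle is centred between the jaws, with its stripe vertical at column 318 and the shell at (316,325). Closing the gripper now.

Request:
{"op": "play_rows", "data": {
  "slide": [
    [0, 0, 0.1],
    [0, 0, 0.1],
    [0, 0, 0.1],
    [0, 0, 0.1],
    [0, 0, 0.1],
    [0, 0, 0.1],
    [0, 0, 0.1],
    [0, 0, 0.1]
  ],
  "delta_rot": [
    [0, 0, 0],
    [0, 0, 0],
    [0, 0, 0],
    [0, 0, 0],
    [0, 0, 0],
    [0, 0, 0],
    [0, 0, 0],
    [0, 0, 0]
  ],
  "hand": 0,
  "force": 70
}}

```text
time: 5.6
tool_pos: [0.4633, -0.185, 0.0751]
tcp_rot: [3.135, 0.194, 0.005]
wrist_force: [-1.2, 0.4, 3.9]
width: 0.385
```

Run:
```python
from h import *
p,T,s=wristT(); save(p,"w3.png"); print(s["width"],s["wrist_force"]); goal([.462,-.1845,.074],np.radians(7))
```

```text
0.3846100409937255 [-1.17287561  0.38103957  3.87401972]
t 5.65 at [ 0.4633 -0.185   0.0751] q6 1.02 slide cm [-0.13 -0.06  0.11] rot [ 0.    -0.003  0.001]
```

View pics/w3.png

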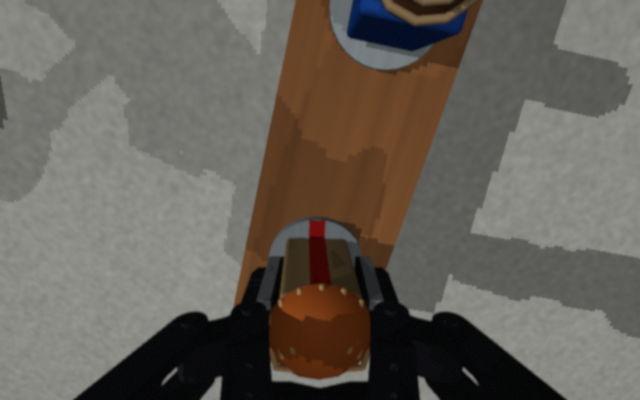

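The grip looks aligned and seated. Lifting.

Request:
{"op": "play_rows", "data": {
  "slide": [
    [0, 0, -0.5],
    [0, 0, -1.5],
    [0, 0, -3.0],
    [0, 0, -5.0],
    [0, 0, -7.0],
    [0, 0, -9.0],
    [0, 0, -11.0],
    [0, 0, -12.0],
    [0, 0, -12.5],
    [0, 0, -12.5]
  ],
  "delta_rot": [
    [0, 0, 0],
    [0, 0, 0],
    [0, 0, 0],
    [0, 0, 0],
    [0, 0, 0],
    [0, 0, 0],
    [0, 0, 0],
    [0, 0, 0],
    [0, 0, 0],
    [0, 0, 0]
  ]
}}

```text
time: 6.48
tool_pos: [0.4635, -0.1853, 0.2013]
tcp_rot: [3.134, 0.194, 0.008]
wrist_force: [-0.7, 0.8, -2.0]
width: 0.378
```

Run:
```python
from h import *
p,T,s=wristT(); save(p,"w4.png"); print(s["width"],s["wrist_force"]); 
q=read_camera("side"); save(q,"s4.png",(250,390,130,290),3.5)
goal([.49,.152,.205],np.radians(-5))
```

```text
0.37828417578753615 [-0.69294783  0.75877399 -1.95940792]
t 6.58 at [ 0.4622 -0.1847  0.1991] q6 1.02 slide cm [  6.91 -33.07  -0.57] rot [-0.001 -0.002  0.211]
```

View pics/w4.png

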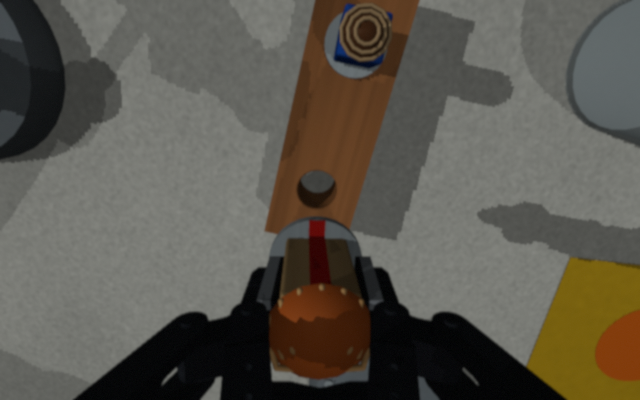

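View pics/s4.png

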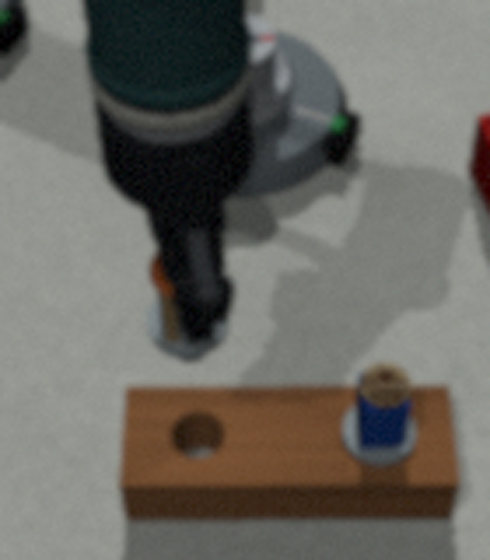

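The spindle is held in the air and aligned in the jaws; the rack hole is empty at (317,185) and the spare is untouched. Moving to just short of the hub.

Request:
{"op": "play_rows", "data": {
  "slide": [
    [0.7, -3.0, -0.5],
    [1.4, -6.5, -0.6],
    [2.1, -10.0, -0.6],
    [2.9, -13.5, -0.6],
    [3.6, -17.0, -0.6],
    [4.4, -20.5, -0.6],
    [5.1, -24.0, -0.6],
    [5.8, -27.5, -0.6],
    [6.4, -30.0, -0.6],
    [6.7, -32.0, -0.6],
    [6.9, -33.1, -0.6],
    [6.9, -33.1, -0.6]
  ],
  "delta_rot": [
    [0, 0, 0.03],
    [0, 0, 0.06],
    [0, 0, 0.09],
    [0, 0, 0.12],
    [0, 0, 0.15],
    [0, 0, 0.18],
    [0, 0, 0.21],
    [0, 0, 0.21],
    [0, 0, 0.21],
    [0, 0, 0.21],
    [0, 0, 0.21],
    [0, 0, 0.21]
  ]
}}

```text
time: 7.58
tool_pos: [0.489, 0.1539, 0.2038]
tcp_rot: [-3.138, 0.131, 0.001]
wrist_force: [-0.2, -0.0, -1.2]
width: 0.379
```

```bash
cat > m.py <<'E'
from h import *
def look(name):
    p,T,s=wristT(); save(p,name); im=p["image"].astype(int)
    P=cloud(p,T); Pt=cloud(p,p["hand_eye"])
    red=im[...,0]-np.maximum(im[...,1],im[...,2])
    isred=(im[...,1]<im[...,0]*.6)&(np.abs(im[...,1]-im[...,2])<18)&(red>25)
    # in hand (tool frame)
    m=isred&(np.abs(Pt[...,1])<.015)&(Pt[...,0]>0)&(Pt[...,0]<.03)&(Pt[...,2]<.03)
    print("face stripe tool",Pt[m&(Pt[...,2]<.01)].mean(0),"flange stripe tool",np.median(Pt[m&(Pt[...,0]>.016)],0))
    # shell in tool frame
    m=(np.abs(Pt[...,1])<.03)&(Pt[...,2]<-.02)&(Pt[...,2]>-.06)&(np.abs(Pt[...,0])<.03)&(im[...,0]>1.5*im[...,1])
    print("shell",np.nanmin(Pt[m],0),np.nanmax(Pt[m],0))
    return p,T,s,P,Pt,isred
E
python3 - <<'E'
from m import *
p,T,s,P,Pt,isred=look("w5.png")
print(s["time"],s["tool_pos"],s["tcp_rot"],s["wrist_force"])
m=isred&(P[...,2]<.1)&(P[...,2]>.08)
print("rim mark",m.sum(),P[m].mean(0) if m.any() else 0)
m=(np.abs(P[...,2]-.09)<.004)&(np.hypot(P[...,0]-.5315,P[...,1]-.152)<.045); Q=P[m]; print("rim",len(Q),Q.min(0),Q.max(0),np.median(Q[:,2]))
for t in("mouth","key"): print(t,[(np.round(d["at"],1),d["conf"],W(p,*d["at"],z=.09,T=T)) for d in landmark_of(t,p)][:2])
E
```

```text
face stripe tool [ 0.01306459  0.0005393  -0.0108014 ] flange stripe tool [ 0.01847946 -0.00046757  0.01966332]
shell [-0.01898998 -0.02808624 -0.05997008] [ 0.01829182  0.02968538 -0.02006528]
7.5833 [0.48900915 0.15390703 0.20375735] [-3.13848102e+00  1.31446497e-01  1.05693194e-03] [-0.22919528 -0.01643067 -1.23818472]
rim mark 89 [0.55249126 0.14835094 0.08927997]
rim 4436 [0.49915065 0.12139844 0.08622646] [0.559457   0.18130647 0.09137749] 0.08894071886278879
mouth []
key [(array([311.3, 215.9]), 0.62, array([0.47641386, 0.16065669, 0.09      ]))]
```

View pics/w5.png

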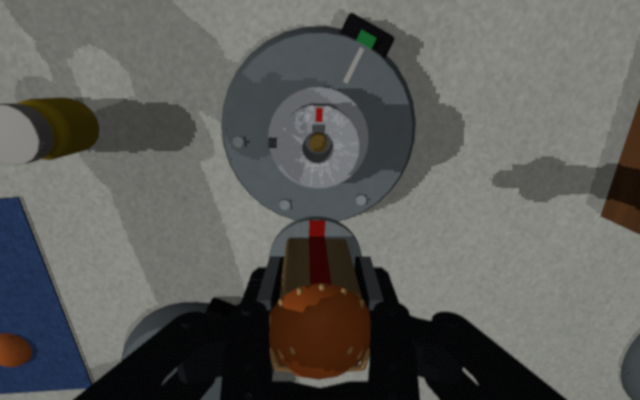

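The wrist view shows the hub bore at about (317,147), the keyway slot above it at (319,129) and the rim mark at (319,115). The spindle stripe is in line at column 318. I'll refine the bore centre and keyway angle.

Run:
```python
from m import *
from scipy.optimize import least_squares
p,T,s,P,Pt,isred=look("w6.png")
print(s["tool_pos"],s["tcp_rot"])
save(p,"w6c.png",(255,385,80,200),6)
# rectify to plane z=.09
g=p["image"]; res=.0002; N=400; c0=np.array([.530,.151])
Ti=np.linalg.inv(T); F=f(p)
yy,xx=np.mgrid[:N,:N]; X=c0[0]+(N/2-yy)*res; Y=c0[1]-(xx-N/2)*res   # up = +x, right = -y
Q=np.stack([X,Y,np.full_like(X,.09),np.ones_like(X)],-1)@Ti.T
u=(p["cx"]+F*Q[...,0]/-Q[...,2]).astype(np.float32); v=(p["cy"]+F*Q[...,1]/Q[...,2]).astype(np.float32)
rect=cv2.remap(g,u,v,cv2.INTER_CUBIC); cv2.imwrite("pics/rect6.png",cv2.resize(rect[...,::-1],(600,600)))
# rim points from depth at mask boundary
m=(np.abs(P[...,2]-.09)<.005)&(np.hypot(P[...,0]-.53,P[...,1]-.1515)<.05)
m=cv2.morphologyEx(m.astype(np.uint8),cv2.MORPH_CLOSE,np.ones((5,5)))
cs,h=cv2.findContours(m,cv2.RETR_CCOMP,cv2.CHAIN_APPROX_NONE)
for k,c in enumerate(cs):
    if len(c)<25: continue
    pts=np.array([W(p,*q[0],z=.09,T=T)[:2] for q in c])
    fun=lambda a:np.hypot(pts[:,0]-a[0],pts[:,1]-a[1])-a[2]
    r=least_squares(fun,[.53,.1515,.02],loss="soft_l1",f_scale=.0007); print(len(c),"outer" if h[0][k][3]<0 else "hole",r.x,np.std(fun(r.x)))
m=isred&(P[...,2]<.1)&(P[...,2]>.08); r,c=np.where(m)
q=np.array([W(p,a,b,z=.09,T=T) for a,b in zip(c,r)])[:,:2]; mu=q.mean(0); w=np.linalg.svd(q-mu)[2][0]; print("mark",mu,np.degrees(np.arctan2(w[1],w[0])))
```

```text
face stripe tool [ 0.01309213  0.00071936 -0.01036477] flange stripe tool [ 0.01849181 -0.00047016  0.0196723 ]
shell [-0.0177082  -0.02761635 -0.05986471] [ 0.01812839  0.02740053 -0.0200233 ]
[0.48937596 0.15131764 0.20444248] [ 3.13811817e+00 -1.35983314e-01  6.10021309e-04]
232 outer [0.52948108 0.15122354 0.02971354] 0.0002477679344161686
106 hole [0.53094128 0.1510058  0.01212696] 0.0015593367855220694
mark [0.55254383 0.14836852] 171.60241172024115
```

View pics/rect6.png

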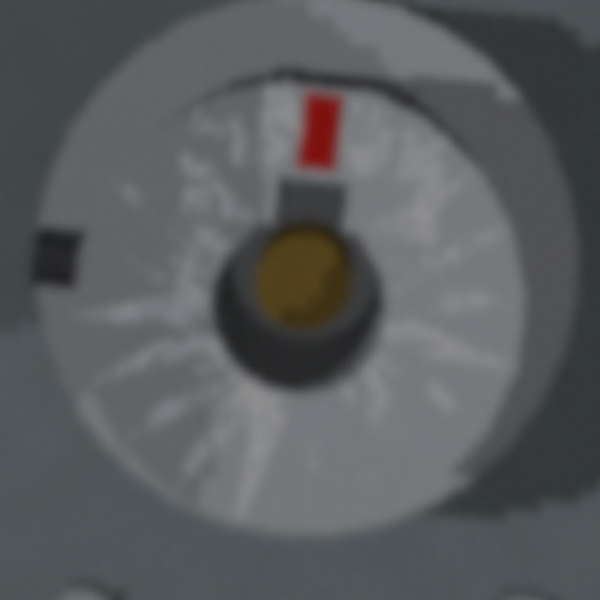

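Run:
```python
import cv2
im=cv2.imread("pics/w6.png"); cv2.imwrite("pics/w6f.png",cv2.resize(im[205:385,250:390],None,fx=4.2,fy=3.3,interpolation=cv2.INTER_CUBIC))
im=cv2.imread("pics/w2.png"); cv2.imwrite("pics/w2f.png",cv2.resize(im[205:385,250:390],None,fx=4.2,fy=3.3,interpolation=cv2.INTER_CUBIC))
```

```text
(no output)
```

View pics/w6f.png

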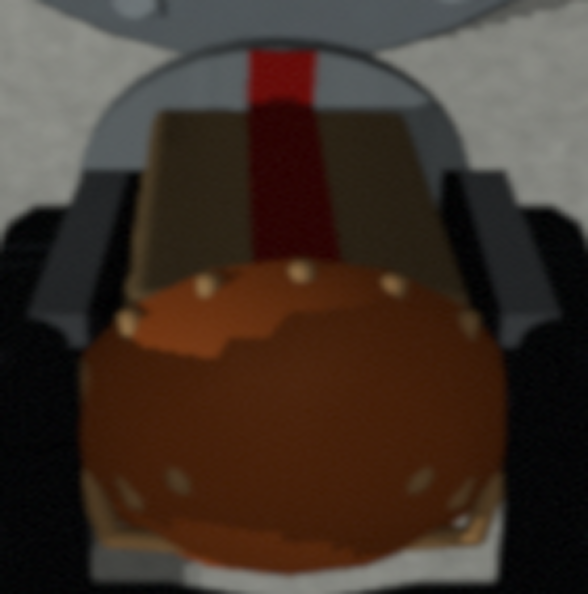

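View pics/w2f.png

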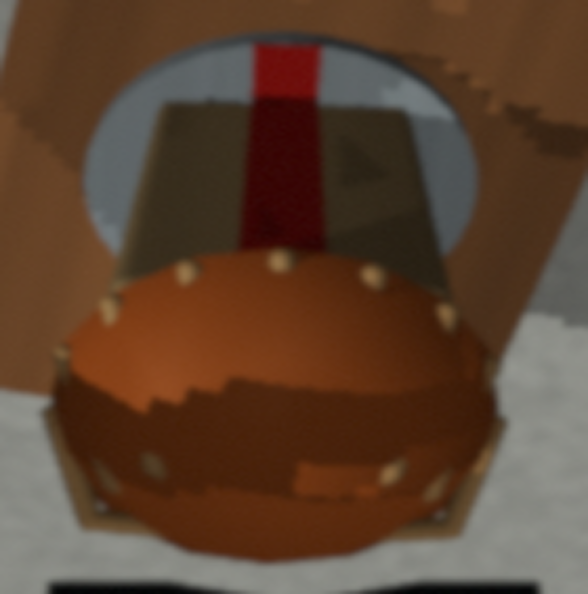

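The spindle tilted about 0.037 rad about tool x when gripped (the stripe leans from 282 to 293 in the crop). I'll cancel that with a small wrist tilt and aim its tip at the bore at (0.5296, 0.1513), yaw −0.13.

```bash
cat >> h.py <<'E'
TIP=np.array([-.0025,-.0019,.0587])
def goal2(tip,yaw,tilt=-.037,lever=TIP):
    s=read_state(); R0=R.from_rotvec(s["tcp_rot"]); c,n=np.cos(yaw),np.sin(yaw)
    Rt=R.from_matrix(np.array([[c,n,0],[n,-c,0],[0,0,-1]]))*R.from_rotvec([tilt,0,0])
    pos=np.array(tip)-Rt.apply(lever); now=s["tool_pos"]+R0.apply(lever)
    print("t",round(s["time"],2),"tcp",np.round(s["tool_pos"],4),"tip now",np.round(now,4),"Fw",np.round(s["wrist_force"],1),"M",np.round(s["torque"],2),"q6",round(s["q"][5],2),"w",round(s["width"],3),"| slide",np.round(R0.inv().apply(pos-s["tool_pos"])*100,2),"rot",np.round((R0.inv()*Rt).as_rotvec(),3))
E
python3 -c "
from h import *
goal2([.5296,.1513,.098],-.131)"
```

```text
t 7.78 tcp [0.4895 0.1511 0.2047] tip now [0.4873 0.1532 0.146 ] Fw [-0.1 -0.6  0.2] M [ 0.01  0.03 -0.01] q6 1.91 w 0.38 | slide [ 4.24 -0.39  4.8 ] rot [-0.037 -0.002  0.044]
```

Request:
{"op": "play_rows", "data": {
  "slide": [
    [1.0, -0.1, 0.0],
    [2.4, -0.2, 0.0],
    [3.6, -0.35, 0.0],
    [4.2, -0.4, 0.5],
    [4.24, -0.4, 1.5],
    [4.24, -0.4, 2.7],
    [4.24, -0.4, 3.7],
    [4.24, -0.4, 4.4],
    [4.24, -0.4, 4.8],
    [4.24, -0.4, 4.8],
    [4.24, -0.4, 4.8]
  ],
  "delta_rot": [
    [-0.01, 0, 0.01],
    [-0.02, 0, 0.03],
    [-0.037, 0, 0.044],
    [-0.037, 0, 0.044],
    [-0.037, 0, 0.044],
    [-0.037, 0, 0.044],
    [-0.037, 0, 0.044],
    [-0.037, 0, 0.044],
    [-0.037, 0, 0.044],
    [-0.037, 0, 0.044],
    [-0.037, 0, 0.044]
  ]
}}

```text
time: 8.7
tool_pos: [0.5318, 0.1513, 0.1564]
tcp_rot: [3.098, -0.203, -0.002]
wrist_force: [-0.5, 0.0, -0.3]
width: 0.381
```

Run:
```python
from h import *
q=read_camera("side"); save(q,"s7.png",(260,390,90,200),5)
p=read_camera("wrist"); save(p,"w7.png")
goal2([.5296,.1513,.082],-.131)
```

```text
t 8.8 tcp [0.5326 0.1516 0.1574] tip now [0.5302 0.1516 0.0987] Fw [ 0.2  0.3 -0.9] M [0.07 0.   0.03] q6 1.97 w 0.381 | slide [-0.05 -0.02  1.67] rot [-0.    -0.003 -0.   ]
```

View pics/s7.png

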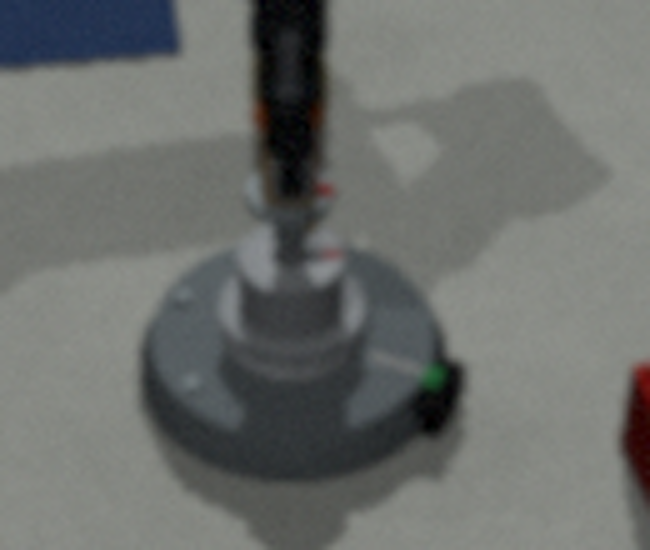

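View pics/w7.png

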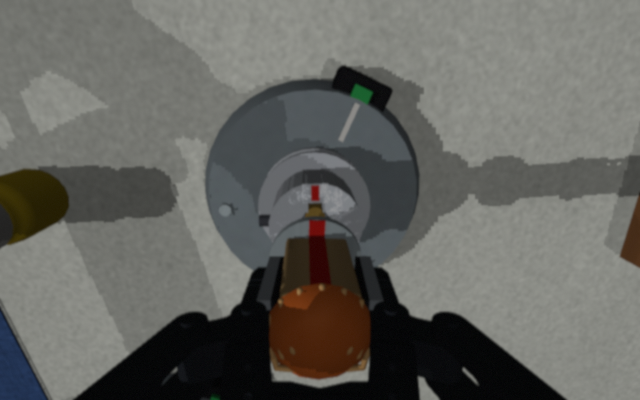

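The side view has the shaft over the bore. In the wrist view the brass key (315,211) is in line with the rim mark (315,190). Lowering gently.

Request:
{"op": "play_rows", "data": {
  "slide": [
    [-0.05, 0, 0.3],
    [-0.05, 0, 0.6],
    [-0.05, 0, 0.9],
    [-0.05, 0, 1.2],
    [-0.05, 0, 1.5],
    [-0.05, 0, 1.7],
    [-0.05, 0, 1.7]
  ],
  "delta_rot": [
    [0, 0, 0],
    [0, 0, 0],
    [0, 0, 0],
    [0, 0, 0],
    [0, 0, 0],
    [0, 0, 0],
    [0, 0, 0]
  ]
}}

```text
time: 9.38
tool_pos: [0.5315, 0.1508, 0.1396]
tcp_rot: [3.098, -0.203, -0.001]
wrist_force: [-0.1, -0.0, -2.1]
width: 0.384
```

Run:
```python
from h import *
p=read_camera("wrist"); save(p,"w8.png",(240,400,140,260),5)
goal2([.5296,.1513,.070],-.131)
```

```text
t 9.43 tcp [0.5317 0.1509 0.1399] tip now [0.5293 0.1509 0.0812] Fw [ 0.3 -0.2 -0.4] M [ 0.01  0.03 -0.02] q6 1.97 w 0.385 | slide [ 0.03 -0.08  1.12] rot [ 0.    -0.002 -0.   ]
```

View pics/w8.png

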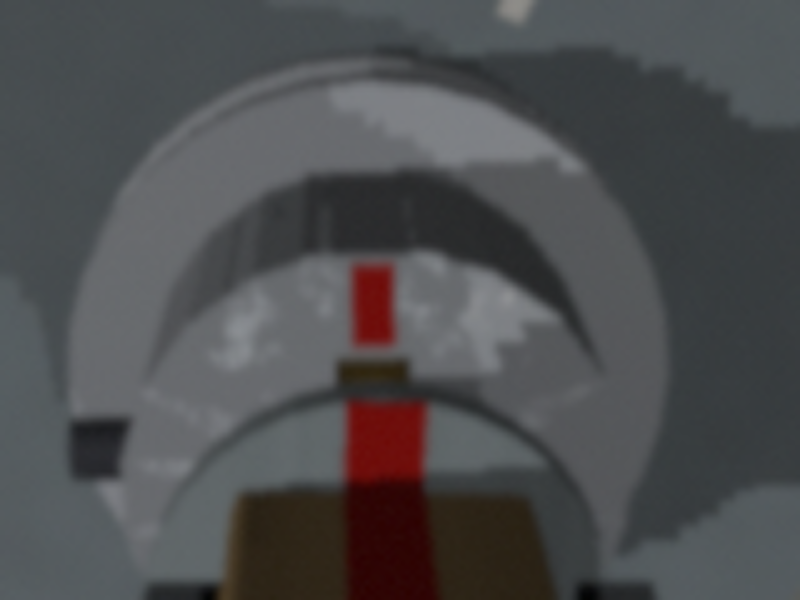

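The key (373,372 in the crop) lines up with the mark (373,305), and the tip is about 9 mm into the bore with no force. Continuing down.

Request:
{"op": "play_rows", "data": {
  "slide": [
    [0, 0, 0.2],
    [0, 0, 0.4],
    [0, 0, 0.6],
    [0, 0, 0.8],
    [0, 0, 0.9],
    [0, 0, 0.9]
  ],
  "delta_rot": [
    [0, 0, 0],
    [0, 0, 0],
    [0, 0, 0],
    [0, 0, 0],
    [0, 0, 0],
    [0, 0, 0]
  ]
}}

```text
time: 9.93
tool_pos: [0.5314, 0.1505, 0.1305]
tcp_rot: [3.098, -0.204, -0.002]
wrist_force: [0.2, -0.3, -0.9]
width: 0.387
```

Run:
```python
from h import *
p=read_camera("wrist"); save(p,"w9.png",(240,400,140,260),5)
goal2([.5296,.1513,.056],-.131)
```

```text
t 9.98 tcp [0.5315 0.1505 0.1307] tip now [0.5291 0.1505 0.072 ] Fw [-0.2  0.3 -1.6] M [-0.   -0.    0.01] q6 1.97 w 0.38 | slide [ 0.05 -0.14  1.59] rot [ 0.    -0.002 -0.   ]
```

View pics/w9.png

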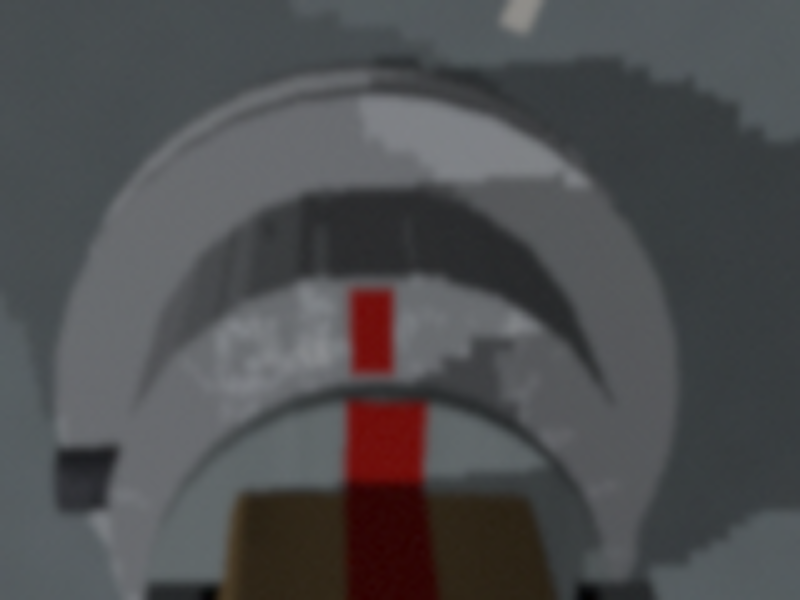

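The key is in the keyway: the tip is 18 mm below the rim (over 12 mm) with almost no force. Now pressing against the ejector.

Request:
{"op": "play_rows", "data": {
  "slide": [
    [0, -0.05, 0.2],
    [0, -0.05, 0.4],
    [0, -0.05, 0.6],
    [0, -0.05, 0.8],
    [0, -0.05, 1.0],
    [0, -0.05, 1.2],
    [0, -0.05, 1.3],
    [0, -0.05, 1.3]
  ],
  "delta_rot": [
    [0, 0, 0],
    [0, 0, 0],
    [0, 0, 0],
    [0, 0, 0],
    [0, 0, 0],
    [0, 0, 0],
    [0, 0, 0],
    [0, 0, 0]
  ]
}}

```text
time: 10.65
tool_pos: [0.5321, 0.1509, 0.1181]
tcp_rot: [3.098, -0.204, 0.001]
wrist_force: [-0.2, 0.7, 5.6]
width: 0.386
```

Run:
```python
from h import *
goal2([.5296,.1513,.056],-.131)
```

```text
t 10.65 tcp [0.5321 0.1509 0.1181] tip now [0.5298 0.151  0.0594] Fw [-0.2  0.7  5.6] M [0.31 0.17 0.  ] q6 1.98 w 0.386 | slide [-0.01 -0.05  0.33] rot [-0.001 -0.003 -0.   ]
```

Request:
{"op": "play_rows", "data": {
  "slide": [
    [0, 0, 0.1],
    [0, 0, 0.2],
    [0, 0, 0.3],
    [0, 0, 0.4],
    [0, 0, 0.5],
    [0, 0, 0.5],
    [0, 0, 0.5]
  ],
  "delta_rot": [
    [0, 0, 0],
    [0, 0, 0],
    [0, 0, 0],
    [0, 0, 0],
    [0, 0, 0],
    [0, 0, 0],
    [0, 0, 0]
  ]
}}

```text
time: 11.23
tool_pos: [0.5325, 0.1509, 0.1144]
tcp_rot: [3.099, -0.204, 0.002]
wrist_force: [-2.3, 0.7, 9.8]
width: 0.381
```

Run:
```python
from h import *
p,T,s=wristT(); save(p,"w10.png",(240,400,140,260),5)
q=read_camera("side"); save(q,"s10.png",(260,390,90,200),5)
goal2([.5296,.1513,.056],-.131)
```

```text
t 11.33 tcp [0.5325 0.1509 0.1144] tip now [0.5302 0.151  0.0557] Fw [-2.9  1.   9.3] M [ 0.06  0.58 -0.1 ] q6 1.98 w 0.386 | slide [-0.05 -0.03 -0.03] rot [-0.001 -0.004 -0.   ]
```

View pics/w10.png

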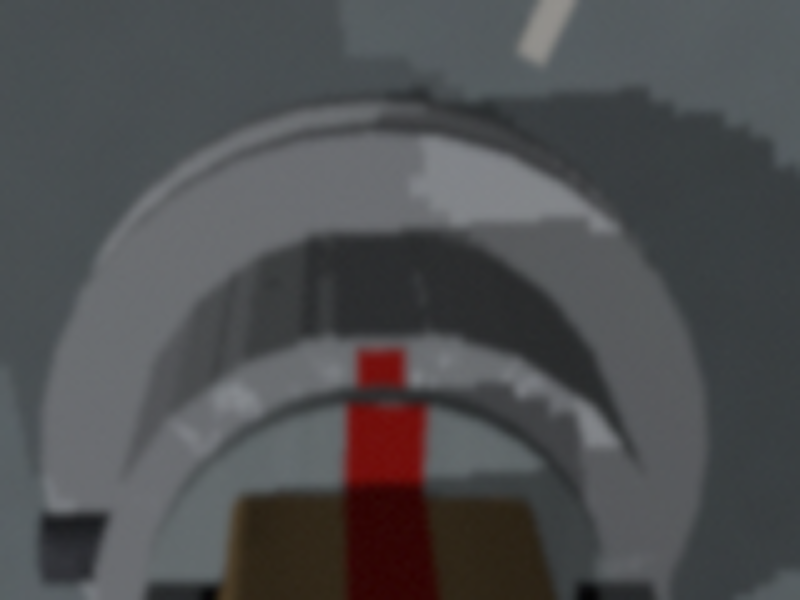

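View pics/s10.png

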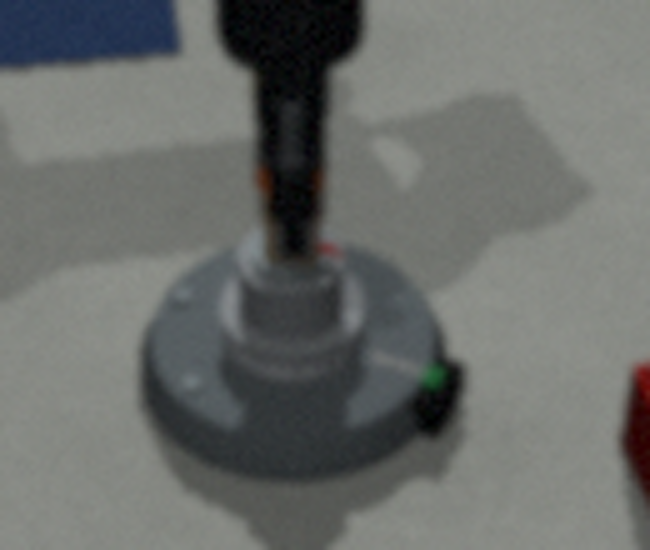

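The flange is down at the rim by pose (tip 0.0557 against 0.056 expected). The force is only just above the spring's, with a small moment, so I'll press harder to seat it fully.

Request:
{"op": "play_rows", "data": {
  "slide": [
    [-0.02, 0, 0.2],
    [-0.04, 0, 0.3],
    [-0.05, 0, 0.4],
    [-0.05, 0, 0.4],
    [-0.05, 0, 0.4]
  ],
  "delta_rot": [
    [0, 0, 0],
    [0, 0, 0],
    [0, 0, 0],
    [0, 0, 0],
    [0, 0, 0]
  ],
  "force": 90
}}

```text
time: 11.75
tool_pos: [0.5329, 0.1511, 0.1143]
tcp_rot: [3.099, -0.204, 0.005]
wrist_force: [-8.7, -0.3, 24.4]
width: 0.377
```

Run:
```python
from m import *
goal2([.5296,.1513,.056],-.131)
p,T,s,P,Pt,isred=look("w11.png")
save(p,"w11c.png",(240,400,170,290),5)
import numpy as np
m=(np.hypot(P[...,0]-.5296,P[...,1]-.1513)<.032)
for nm,lo,hi in(("rim",.083,.0925),("flange",.0925,.099)):
    Q=P[m&(P[...,2]>lo)&(P[...,2]<hi)]; A=np.c_[Q[:,:2]-[.5296,.1513],np.ones(len(Q))]; c=np.linalg.lstsq(A,Q[:,2],rcond=None)[0]; print(nm,len(Q),np.median(Q[:,2]),c)
```

```text
t 11.75 tcp [0.5329 0.1511 0.1143] tip now [0.5307 0.1512 0.0555] Fw [-8.7 -0.3 24.4] M [-0.34  1.51 -0.08] q6 1.98 w 0.377 | slide [-0.08 -0.   -0.05] rot [-0.001 -0.005 -0.   ]
face stripe tool [ 0.01294975  0.00052881 -0.00901018] flange stripe tool [ 0.01937013 -0.00046144  0.02019452]
shell [-0.01751952 -0.02294237 -0.05995379] [ 0.01881712  0.02434707 -0.0200026 ]
rim 2276 0.08885453030289545 [-0.03754202  0.00331195  0.08933631]
flange 1649 0.09409933229747791 [0.00454358 0.00124899 0.09428177]
```

View pics/w11c.png

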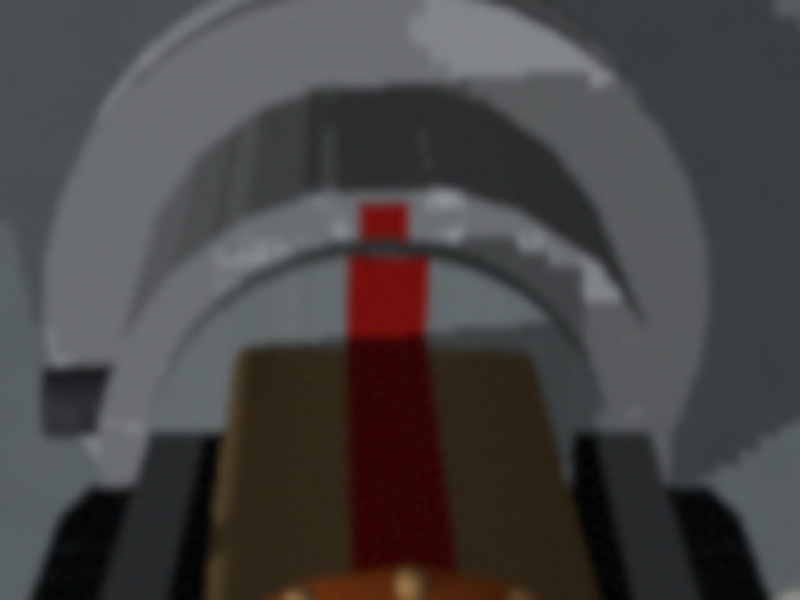

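The flange top reads 0.0943 and the rim 0.0893, exactly the 5 mm flange thickness, so it is seated; an extra 15 N moved it only 0.1 mm. I'll ease the −8.7 N sideways force while keeping the push.

Request:
{"op": "play_rows", "data": {
  "slide": [
    [-0.05, 0, 0.35],
    [-0.1, 0, 0.35],
    [-0.12, 0, 0.35],
    [-0.12, 0, 0.35],
    [-0.12, 0, 0.35],
    [-0.12, 0, 0.35]
  ],
  "delta_rot": [
    [0, 0, 0],
    [0, 0, 0],
    [0, 0, 0],
    [0, 0, 0],
    [0, 0, 0],
    [0, 0, 0]
  ]
}}

```text
time: 12.3
tool_pos: [0.5329, 0.1511, 0.1143]
tcp_rot: [3.099, -0.204, 0.008]
wrist_force: [-6.9, -1.7, 21.1]
width: 0.381
```

Run:
```python
from m import *
goal2([.5296,.1513,.056],-.131)
p,T,s,P,Pt,isred=look("w12.png")
m=(np.hypot(P[...,0]-.5296,P[...,1]-.1513)<.032)
for nm,lo,hi in(("rim",.087,.0922),("flange",.0925,.099)):
    Q=P[m&(P[...,2]>lo)&(P[...,2]<hi)]; print(nm,len(Q),np.median(Q[:,2]))
q=read_camera("top"); save(q,"t12.png")
s=read_state(); print(s["time"],s["wrist_force"],s["tool_pos"],s["joint_vel"].round(3))
```

```text
t 12.3 tcp [0.5329 0.1511 0.1143] tip now [0.5308 0.1512 0.0556] Fw [-6.9 -1.7 21.1] M [-0.46  1.14 -0.04] q6 1.98 w 0.381 | slide [-0.08  0.   -0.04] rot [-0.002 -0.008 -0.   ]
face stripe tool [ 0.01293265  0.00059296 -0.00915954] flange stripe tool [ 0.01938972 -0.0004509   0.02020656]
shell [-0.01829185 -0.02583615 -0.05908232] [ 0.01833067  0.02739832 -0.02000925]
rim 2009 0.08905471443068069
flange 1651 0.0941425246851309
12.4 [-6.39883503 -1.48050001 20.33009189] [0.53290102 0.151102   0.11428476] [ 0.     0.001 -0.001 -0.001 -0.001  0.002]
```

View pics/t12.png

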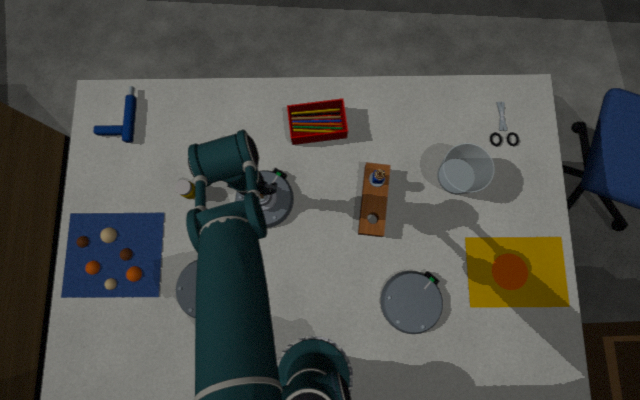

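Stable at about 20 N of push, and everything else is where it started (basket, tub, jar, and the spare in the rack). Handing in.

```bash
python3 -c "
from workcell import *
print(finish_job()); s=read_state(); print(s['time'],s['wrist_force'],s['tool_pos'],s['width'])"
```

```text
the job is handed in; nothing more can be done
None
the job is handed in; nothing more can be done
```

The orange-shell spindle is fully home in the hub of the farthest turntable, still gripped and pressed down. I handed the job in at about 12.4 s; no verdict is reported.

- **Fitting:** I took the spindle from the rack and corrected a 0.037 rad tilt it picked up when gripped. I set the key to the keyway angle read from the hub's red mark (about −0.13 rad), and it slid in without searching.
- **Seating:** By the wrist camera's depth, the flange top is 5.1 mm above the hub rim, against a 5 mm flange. About 15 N of extra push moved it only 0.1 mm.
- **Push and grip:** The arm holds it down with about 20 N; the ejector spring needs 8.6 N. The grip is set to 90 N and nothing was moving at the last reading.
- **Other objects:** The last top picture shows the spare, basket, tub and jar where they started.
- **Remaining flaw:** A side force of about 6.5 N and a moment of about 1.1 N m stayed on the wrist. A small sideways correction only reduced them slightly (from 8.7 N and 1.5 N m).
- **Disagreement:** Before gripping, the cameras disagreed by about 2 mm on the spindle's position and by several degrees on its yaw. Gripping settled the yaw, and I used the wrist camera for the fit.

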